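# Meter one grinding ball into the milling jar

## Task

Stand the small steel milling jar on the bench under the spout of the ball dispenser. Then load exactly one ball into it: push the dispenser's sprung red press head down slowly until you feel it meet its internal stop, without forcing it (never above 25 N), wait until the ball has rolled out into the jar, and let the head come all the way back up. The jar stays upright under the spout, the other balls stay in the dispenser, and nothing may be knocked over.

Things in the scene. Friction and masses are not known exactly. Their poses are not given: they have to be found in the camera images.
- dispenser: Fixed ball dispenser: aluminium column 28 mm wide, x -14 to +20, 157 mm high, on a steel foot (x -22 to +34, y -45 to +45, 10 mm high). Origin: on the bench on the plunger's vertical axis. A spout trough 25 mm wide points along its -x, roughly to the robot, out to x = -98 mm, underside 56 mm and top 79 mm above the bench. Ball magazine out to y = +62 mm open on top, at 120 to 150 mm height.
- spout (a point): Centre of the spout's opening in the trough's underside, at x = -86 mm of the dispenser, 56 mm above the bench; the ball drops straight down here. With a hand from above, the jar can only come in low along +x from ahead of the trough's end, fingers on its two y sides so that the trough passes between them.
- head_top (a point): Centre of the top of the red press head, a round knob 42 mm across (flat top 34 mm), 221 mm above the bench when up; it moves straight down. Over 25 N on it damages the dispenser; 10 to 15 N at the stop is ample. Held at the stop, the ball needs about 1 s to roll out. One full stroke gives one ball: the next enters the pocket when the head is fully up.
- plunger: The plunger with its press head. Origin on the plunger axis, at bench height when the head is up, sinking with it. Sprung: 2.5 N starts it, plus 0.12 N per mm, 5 to 7 N just before the stop. The stop is an internal buffer at 18 to 38 mm stroke, set anew every time, not visible; there it rises about 8 N per mm. A ball comes out only within 1.5 mm of first touch of the stop, or beyond.
- jar: Open round steel milling jar, 58 mm outside diameter, 42 mm high, wall 3.5 mm, floor 5 mm thick, 0.22 kg. Origin: centre of its underside; z up. Grip across its outside from above.
- ball_1_center (a point): Centre of the first steel ball (16 mm diameter, 17 g), which lies in the plunger's pocket and is next to come out.
- ball_2_center (a point): Centre of the second ball, in the magazine; it must stay in the dispenser (it may move up into the pocket).
- ball_3_center (a point): Centre of the third ball, in the magazine; it must stay in the dispenser.
- reagent: Loose reagent bottle with a blue cap, 67 mm across, 156 mm high, standing on the bench as a bystander; origin at the centre of its underside.
- blue_jar: Loose beige jar with a blue cap, 60 mm across, 149 mm high, standing on the bench as a bystander; origin at the centre of its underside.
Mind the look-alikes: they are no part of the job. Of the things that look like the jar, the smallest one is meant.

How it is judged:
By the outcome, as a careful person would: the job done as asked, in the order asked, and still so for the second after the job is handed in, with the robot touching nothing.
It also fails if it takes over 66 s, if anything falls off the work surface, if the arm or the gripper's body presses on something with over 40 N, if the wrist force passes 120 N, or if a joint passes its speed limit or range.

## Robot

A 7-joint arm with a two-finger parallel gripper is mounted at the origin on a cart in front of the work surface, level with it; the furniture and walls round the work are solid. World frame = base frame: x ahead of the robot, y to its left, z up, the work surface at z = 0. Lengths are in m, angles in rad, forces in N, time in s.
With the tool pointing down it reaches from about 0.4 to 0.875 m from the base axis. Payload 4.4 kg.
Tool frame: the origin (TCP) lies at the very end of the fingers, on their centre line; the grasp point (between the pads) lies 19 mm behind it (robot.tcp_to_grasp is the distance from the TCP to the grasp point, in m); z points along the fingers, y is the direction in which the jaws open and shut (so a half turn about z gives the same grasp; the last joint's range is limited). The gripper opens to 85 mm and grips with 20 to 120 N. Pads are 22 mm wide; open, the fingers measure 114 mm over their backs; the gripper's body (76 mm by 85 mm) begins 54 mm behind the grasp point. The pads swing forward as they close: fully open they stand 13 mm farther back than shut.
Start: joints at [-1.201, 0.628, 0.038, 1.517, -0.027, 0.996, -0.02], TCP at [0.274, 0.589, 0.231] pointing down, gripper open.
Joint ranges: [-3.06, 3.06], [-0.37, 2.12], [-1.25, 1.32], [0.18, 2.47], [-1.1, 4.24], [0.23, 1.98], [-2.94, 2.94]. Speed limits (rad/s): [2.57, 2.57, 3.14, 3.14, 3.14, 3.14, 3.14].

## Interface

Orientations are given as [roll, pitch, yaw] about the fixed x, y, z axes, in that order (R = Rz(yaw) Ry(pitch) Rx(roll)).
In Python, from station import robot, vision, order gives the robot as it stands.
- The arm moves only by the tool step_arm, never from a script. Its argument "series" is a list of rows, each a list of 7 numbers: the turn, a rotation vector about the tool's x, y, z in degrees, then the shift along the tool's x, y, z in cm, then the opening, from 0 (shut) to 1 (fully open). A call has 1 to 5 rows; each row shifts and turns the pose as measured when the row begins, along the tool's axes as they then stand; what a row does not reach is not made up. A row lasts 1/12 s, in which the tool goes at most 41.7 mm and 7.16 degrees, less where a joint would pass 70% of its speed; a pose out of reach is approached as far as the arm can. A call is refused whole if a number of a shift passes 4.17 or a number of a turn 7.16, either way. A call with a gripper value outside its range is refused whole. The fingers move at their own pace and stop on an object; "squeeze" is the grip in N (left out, the last holds). Time passes only in rows, so rows that do not move let the fingers close. It gives the time, the measured TCP pose, the force and the opening at its end, in the units of the state.
- robot.read_state(): the state, without advancing time (a new reading comes with each control period).
- vision.get_image(name): name is "side" or "top" or "wrist"; returns the picture (480x640x3 uint8, red, green, blue); there is no depth.
- vision.camera_params(name): a dict with "camera_matrix" (3x3 intrinsics, pixels), "xyz" and "attitude" of the camera in the world. Camera axes: x right, y down, z forward; pixel columns grow to the right and rows downward; lengths in m; the calibration is good to about 2 mm. A picture is of the moment at which its call begins: read the wrist's pose just before it. camera_params takes no time and is no camera call; for the wrist camera it gives the pose at the moment of the call.
- order.sign_off(): hands the job in, once; it reports no verdict.
The state is a dict: "time": time; "q": joint angles; "dq": joint speeds; "joint_efforts": joint torques, N m; "tool_pos": TCP position; "ee_rot": TCP orientation; "ft_force": force on the tool from outside, world axes, zero at the start; "torque": the same for the moment, N m; "width": finger opening in m.
Only numpy, scipy, OpenCV 4.12 (cv2) and the standard library are available. Lean on these libraries where they do the work, as an engineer would, in place of code of your own. Each camera call takes 0.05 s, during which the arm holds its last target.

## Working session

There is one attempt and no reset: what is moved stays moved. The work goes in short steps, Python scripts to look and compute and a tool call to move; the robot and the scene stay as the last step left them, time stands still between calls to the robot, and variables do not carry over. Pictures are saved under pics/ and viewed, and the job is handed in when it is done.

Besides the shell and the picture viewer there is one more tool, called after "Request:" by a JSON object that holds its "api" and its "payload", one argument or row to a line. step_arm: Moves the arm, as the interface text tells. Its arguments: {"type":"object","properties":{"series":{"type":"array","items":{"type":"array","items":{"type":"number"}}},"squeeze":{"type":"number"}},"required":["series"]}

```bash
mkdir -p pics; ls; cat > h.py <<'E'
import sys; sys.path.insert(0,'.')
import numpy as np, cv2
from scipy.spatial.transform import Rotation as R
from station import robot, vision, order
def grab(n,f):
    p=vision.camera_params(n); im=vision.get_image(n); cv2.imwrite(f'pics/{f}.png',im[:,:,::-1]); np.savez(f'pics/{f}.npz',K=p['camera_matrix'],t=p['xyz'],a=np.array(p['attitude'])); return im,p
def ray(p,u,v):
    K=np.array(p['camera_matrix']);a=np.array(p['attitude']);
    M=a if a.shape==(3,3) else R.from_euler('xyz',a).as_matrix()
    d=M@np.linalg.inv(K)@[u,v,1]; return np.array(p['xyz']),d/np.linalg.norm(d)
def plane(p,u,v,z):
    o,d=ray(p,u,v); return o+d*(z-o[2])/d[2]
def proj(p,X):
    K=np.array(p['camera_matrix']);a=np.array(p['attitude'])
    M=a if a.shape==(3,3) else R.from_euler('xyz',a).as_matrix()
    c=M.T@(np.array(X)-np.array(p['xyz'])); c=K@c; return c[:2]/c[2]
def load(f):
    d=np.load(f'pics/{f}.npz'); return dict(camera_matrix=d['K'],xyz=d['t'],attitude=d['a'])
E
python3 - <<'E'
from h import *
for n in('side','top','wrist'):
    im,p=grab(n,n+'0'); print(n,p)
print(robot.read_state())
E
```

```text
pics
side {'camera_matrix': array([[459.1006199 ,   0.        , 314.39632613],
       [  0.        , 459.1006199 , 249.45035868],
       [  0.        ,   0.        ,   1.        ]]), 'xyz': array([ 0.37450033, -1.0168799 ,  0.89339143]), 'attitude': array([-2.20980058, -0.00673995, -0.16734499])}
top {'camera_matrix': array([[462.14292219,   0.        , 321.50455221],
       [  0.        , 462.14292219, 239.32317662],
       [  0.        ,   0.        ,   1.        ]]), 'xyz': array([ 0.33174616, -0.03749244,  1.19752566]), 'attitude': array([-2.91929333e+00, -2.79430384e-03, -1.52699743e+00])}
wrist {'camera_matrix': array([[342.09892432,   0.        , 319.07821908],
       [  0.        , 342.09892432, 239.8343533 ],
       [  0.        ,   0.        ,   1.        ]]), 'xyz': array([0.21074769, 0.61855088, 0.37418986]), 'attitude': array([2.86527910e+00, 2.03919099e-03, 1.13524067e+00])}
{'time': 0.15, 'q': array([-1.20081088,  0.62914538,  0.03845077,  1.51812417, -0.02696926,
        0.99627348, -0.02000517]), 'dq': array([ 8.14579885e-05, -2.92918310e-03,  1.88030692e-04, -1.32314201e-04,
        3.01098799e-04, -1.29443844e-04,  1.31541057e-04]), 'joint_efforts': array([ 2.81577290e-03, -5.63803840e+01,  1.22809075e+00, -1.93655813e+01,
        1.11071236e-02,  7.31785593e-03,  1.34465375e-05]), 'tool_pos': array([0.27416516, 0.58884346, 0.23059731]), 'ee_rot': array([-3.14016065e+00,  3.39540204e-05,  2.70581718e+00]), 'ft_force': array([ 0.17857217, -0.38753373,  0.7089676 ]), 'torque': array([-0.01795461, -0.04297292,  0.04546746]), 'width': 0.08565108245873604}
```

View pics/side0.png

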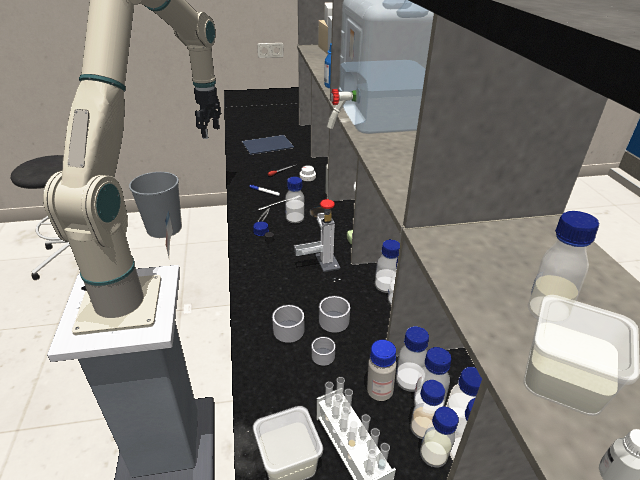

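View pics/top0.png

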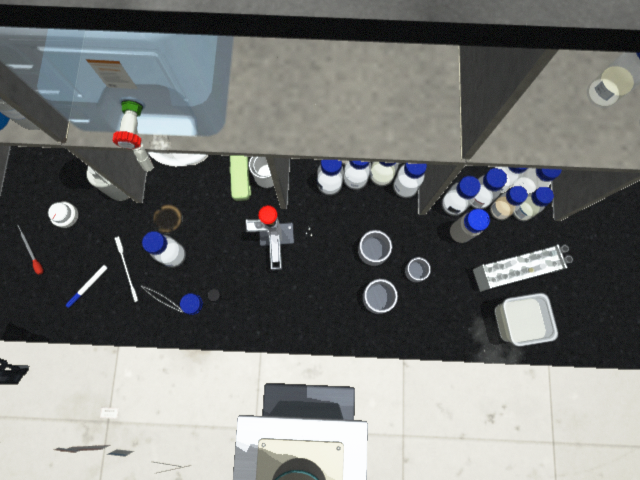

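View pics/wrist0.png

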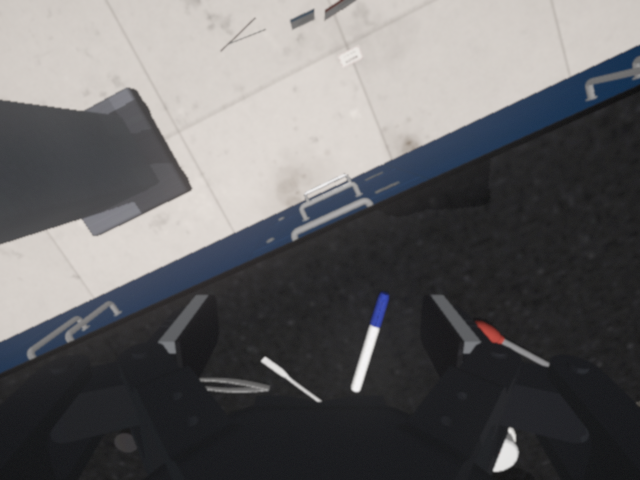

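Jar-like candidates in the top view are the grey open jars at (375,247), (380,296) and (418,269). In the side view they are at (334,314), (289,323) and (323,350). The smallest is top (418,269), side (323,350). I'll check that in crops and measure.

```bash
python3 - <<'E'
from h import *
t=cv2.imread('pics/top0.png'); s=cv2.imread('pics/side0.png')
a=cv2.resize(t[200:330,230:450],None,fx=3.4,fy=3.4,interpolation=cv2.INTER_CUBIC)
b=cv2.resize(s[190:380,250:420],None,fx=3.1,fy=3.1,interpolation=cv2.INTER_CUBIC)
cv2.imwrite('pics/ct.png',a);cv2.imwrite('pics/cs.png',b)
P=load('top0');S=load('side0')
def tri(a,b):
    o1,d1=ray(P,*a);o2,d2=ray(S,*b)
    A=np.stack([d1,-d2],1);x=np.linalg.lstsq(A,o2-o1,rcond=None)[0]
    p,q=o1+d1*x[0],o2+d2*x[1]; return (p+q)/2,np.linalg.norm(p-q)
for u,v in((375,247),(380,296),(418,269)): print(plane(P,u,v,.042))
# red head
for im,n in((t,'t'),(s,'s')):
    h=cv2.cvtColor(im,cv2.COLOR_BGR2HSV); m=((h[...,0]<8)|(h[...,0]>172))&(h[...,1]>150)&(h[...,2]>90)
    k,l,st,c=cv2.connectedComponentsWithStats(m.astype(np.uint8))
    for i in range(1,k):
        if st[i,4]>30: print(n,st[i],c[i])
E
```

```text
[ 0.57880989 -0.16669335  0.042     ]
[ 0.4544621  -0.18144405  0.042     ]
[ 0.52681327 -0.27637667  0.042     ]
t [113 132  28  16 275] [126.49818182 137.79272727]
t [258 205  20  20 296] [267.45608108 214.33108108]
t [ 32 260  11  14 102] [ 36.8627451  266.84313725]
s [332  89   7  16  88] [335.19318182  96.09090909]
s [320 199  15  10 115] [326.82608696 203.55652174]
```

View pics/ct.png

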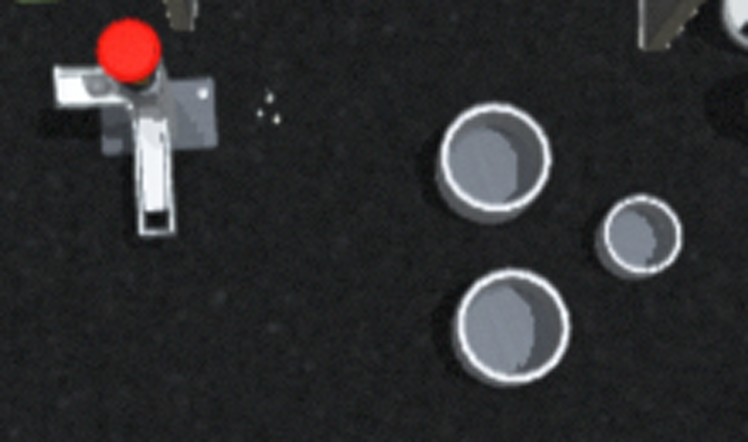

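View pics/cs.png

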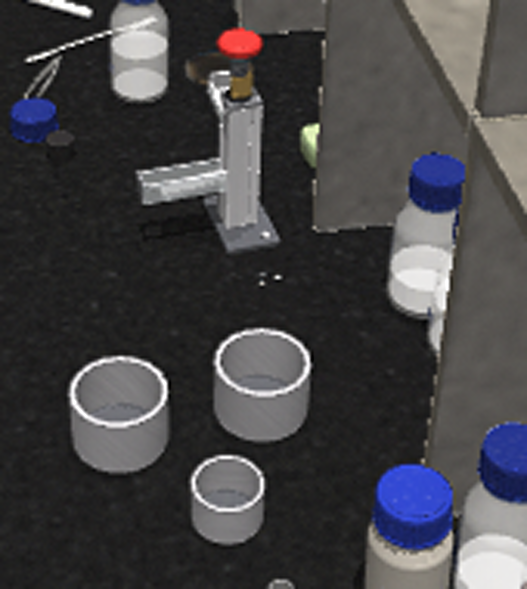

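```bash
python3 - <<'E'
from h import *
P=load('top0');S=load('side0')
def c2(u,v): return ((u+.5)/3.4-.5+230,(v+.5)/3.4-.5+200)
def s2(u,v): return ((u+.5)/3.1-.5+250,(v+.5)/3.1-.5+190)
def tri(a,b):
    o1,d1=ray(P,*a);o2,d2=ray(S,*b)
    x=np.linalg.lstsq(np.stack([d1,-d2],1),o2-o1,rcond=None)[0]
    p,q=o1+d1*x[0],o2+d2*x[1]; return ((p+q)/2).round(4),round(np.linalg.norm(p-q),4)
print('head top', plane(P,267.5,214.3,.218), plane(S,*s2(240,43),.218), tri((267.5,214.3),s2(240,43)))
print('end', plane(P,*c2(155,235),.079),'L',plane(P,*c2(136,235),.079),'R',plane(P,*c2(175,234),.079))
print('hole', plane(P,*c2(156,219),.06))
print('trough near col L', plane(P,*c2(136,120),.079),'R',plane(P,*c2(170,120),.079))
print('foot corner', plane(P,*c2(216,146),.01),plane(P,*c2(212,78),.01),plane(P,*c2(103,154),.01))
print('foot S', plane(S,*s2(230,250),.01),plane(S,*s2(279,240),.01))
print('jar', plane(P,*c2(642,235),.042),plane(S,*s2(228,488),.042))
# fine jar by contour
t=cv2.imread('pics/top0.png')
# divider
print('div bottom front', plane(P,283,208,0), plane(S,*s2(315,228),0))
print('div/shelf tri', tri((278,157),(330,110)))
print('shelf edge right', tri((462,160),(402,227)))
E
```

```text
head top [0.60415133 0.09058717 0.218     ] [0.60268873 0.08946732 0.218     ] (array([0.6036, 0.0907, 0.2174]), np.float64(0.0014))
end [0.5056983  0.08026129 0.079     ] L [0.50509403 0.09390942 0.079     ] R [0.50706016 0.06593965 0.079     ]
hole [0.52051799 0.08230976 0.06      ]
trough near col L [0.58989897 0.09972987 0.079     ] R [0.59100351 0.07490179 0.079     ]
foot corner [0.58795399 0.04498332 0.01      ] [0.64209755 0.05121839 0.01      ] [0.57776441 0.13180333 0.01      ]
foot S [0.58910734 0.0451034  0.01      ] [0.63989018 0.05280196 0.01      ]
jar [ 0.52746782 -0.27756747  0.042     ] [ 0.52614238 -0.28158694  0.042     ]
div bottom front [0.6842404 0.0785655 0.       ] [6.82985469e-01 7.81038300e-02 1.11022302e-16]
div/shelf tri (array([0.605 , 0.0424, 0.5105]), np.float64(0.0236))
shelf edge right (array([ 0.6804, -0.2896,  0.3806]), np.float64(0.0019))
```

```bash
cat >> h.py <<'E'
def go(*X,yaw=None):
    s=robot.read_state(); p=np.array(s['tool_pos']); r=np.array(s['ee_rot']); M=R.from_euler('xyz',r)
    tgt=R.from_euler('xyz',[np.pi,0,np.radians(yaw if yaw is not None else -173.7)])
    rv=np.degrees((M.inv()*tgt).as_rotvec())
    print('t',round(s['time'],2),'p',p.round(4),'rpy',np.degrees(r).round(2),'F',np.array(s['ft_force']).round(1),'w',round(s['width'],4))
    for x in X: print('  shift cm tool',(M.inv().apply(np.array(x)-p)*100).round(2),'turn',rv.round(2))
E
python3 - <<'E'
from h import *
go((.43,.1,.22))
t=cv2.imread('pics/top0.png');P=load('top0');S=load('side0')
print(plane(P,470,240,.1),plane(S,382,372,.07), plane(P,163,248,.1))
# jar rim by subpixel contour both views
for n,(x0,x1,y0,y1) in (('top0',(400,436,252,286)),('side0',(308,338,334,356))):
    im=cv2.imread(f'pics/{n}.png'); g=cv2.cvtColor(im,cv2.COLOR_BGR2GRAY)[y0:y1,x0:x1]; g=cv2.resize(g,None,fx=6,fy=6,interpolation=cv2.INTER_CUBIC)
    m=(g>165).astype(np.uint8); c=max(cv2.findContours(m,0,2)[0],key=cv2.contourArea); e=cv2.fitEllipse(c)
    u,v=(e[0][0]+.5)/6-.5+x0,(e[0][1]+.5)/6-.5+y0; p=load(n); print(n,u,v,e[1][0]/6,e[1][1]/6,plane(p,u,v,.042))
E
```

```text
t 0.15 p [0.2742 0.5888 0.2306] rpy [-179.92    0.    155.03] F [ 0.2 -0.4  0.7] w 0.0857
  shift cm tool [-34.76 -37.74   1.11] turn [-8.000e-02 -2.000e-02 -3.127e+01]
[ 0.5941021  -0.39118021  0.1       ] [ 0.63663745 -0.39747801  0.07      ] [0.54114467 0.35290292 0.1       ]
top0 418.56211217244464 268.6605389912923 21.877408345540363 22.847620646158855 [ 0.52774457 -0.27779947  0.042     ]
side0 323.0500144958496 345.65232340494794 18.11823272705078 23.203847249348957 [ 0.52658109 -0.27708197  0.042     ]
```

Request:
{"api": "step_arm", "payload": {
  "series": [
    [0,0,-6.2,0,0,0,1],
    [0,0,-6.2,0,0,0,1],
    [0,0,-6.2,0,0,0,1],
    [0,0,-6.2,0,0,0,1],
    [0,0,-6.2,0,0,0,1]
  ]
}}

```text
time: 0.57
tool_pos: [0.2733, 0.5876, 0.2284]
ee_rot: [-3.136, -0.002, -3.013]
ft_force: [0.9, 0.0, 0.9]
width: 0.0854
```

```bash
python3 -c "
from h import *
go((.43,.1,.22),(.527,-.2775,.15))"
```

```text
t 0.57 p [0.2733 0.5876 0.2284] rpy [-1.7968e+02 -1.2000e-01 -1.7266e+02] F [0.9 0.  0.9] w 0.0854
  shift cm tool [ -9.31 -50.36   1.1 ] turn [-0.32 -0.11  1.04]
  shift cm tool [-14.12 -89.     8.31] turn [-0.32 -0.11  1.04]
```

Request:
{"api": "step_arm", "payload": {
  "series": [
    [0,0,0.2,-0.7,-4,0,1],
    [0,0,0.2,-0.7,-4,0,1],
    [0,0,0.2,-0.7,-4,0,1],
    [0,0,0.2,-0.7,-4,0,1],
    [0,0,0.2,-0.7,-4,0,1]
  ]
}}

```text
time: 0.98
tool_pos: [0.3285, 0.3974, 0.2252]
ee_rot: [3.14, -0.007, -3.01]
ft_force: [1.1, 0.2, -0.5]
width: 0.0855
```

Request:
{"api": "step_arm", "payload": {
  "series": [
    [0,0,0,-0.7,-4,0,1],
    [0,0,0,-0.7,-4,0,1],
    [0,0,0,-0.7,-4,0,1],
    [0,0,0,-0.7,-4,0,1],
    [0,0,0,-0.7,-4,0,1]
  ]
}}

```text
time: 1.4
tool_pos: [0.3887, 0.1978, 0.2244]
ee_rot: [3.141, -0.007, -3.008]
ft_force: [1.3, 1.5, -0.7]
width: 0.0854
```

```bash
python3 -c "
from h import *
go((.43,.1,.22),(.527,-.2775,.15))"
```

```text
t 1.4 p [0.3887 0.1978 0.2244] rpy [ 179.94   -0.39 -172.36] F [ 1.3  1.5 -0.7] w 0.0854
  shift cm tool [ -2.79 -10.24   0.41] turn [ 0.05 -0.39  1.34]
  shift cm tool [ -7.43 -48.95   7.34] turn [ 0.05 -0.39  1.34]
```

Request:
{"api": "step_arm", "payload": {
  "series": [
    [0,-0.1,0.3,-0.8,-4.1,0,1],
    [0,-0.1,0.3,-0.8,-4.1,0,1],
    [0,-0.1,0.3,-0.7,-4.1,0,1],
    [0,-0.1,0.3,-0.7,-4.1,0,1],
    [0,0,0.2,-0.7,-4.1,0,1]
  ]
}}

```text
time: 1.82
tool_pos: [0.4485, -0.0018, 0.2245]
ee_rot: [3.141, 0.002, -3.033]
ft_force: [0.8, 1.3, 0.5]
width: 0.0853
```

Request:
{"api": "step_arm", "payload": {
  "series": [
    [0,0,0,-0.7,-4.1,0,1],
    [0,0,0,-0.7,-4.1,0,1],
    [0,0,0,-0.7,-4.1,0.5,1],
    [0,0,0,-0.7,-4.1,0.5,1],
    [0,0,0,-0.7,-4.1,0.5,1]
  ]
}}

```text
time: 2.23
tool_pos: [0.5037, -0.202, 0.2108]
ee_rot: [3.141, 0.004, -3.034]
ft_force: [0.3, -0.0, 0.2]
width: 0.0855
```

```bash
python3 -c "
from h import *
go((.527,-.2775,.15))"
```

```text
t 2.23 p [ 0.5037 -0.202   0.2108] rpy [ 179.98    0.23 -173.82] F [ 0.3 -0.   0.2] w 0.0855
  shift cm tool [-1.48 -7.76  6.08] turn [ 0.02  0.23 -0.12]
```

Request:
{"api": "step_arm", "payload": {
  "series": [
    [0,0,0,-0.6,-3,1,1],
    [0,0.1,0,-0.5,-3,1.5,1],
    [0,0.1,0,-0.3,-1.6,2,1],
    [0,0,0,0,0,1.5,1],
    [0,0,0,0,0,0,1]
  ]
}}

```text
time: 2.65
tool_pos: [0.5259, -0.2946, 0.1472]
ee_rot: [-3.134, 0.002, -3.05]
ft_force: [-0.8, 0.9, 0.2]
width: 0.0853
```

```bash
python3 -c "
from h import *
go((.527,-.2775,.1),(.527,-.2775,.014))
im,p=grab('wrist','w1')
for x in [(.527,-.2775,.042),(.527,-.2485,.042),(.527,-.3065,.042),(.556,-.2775,.042)]: print(proj(p,x))
"
```

```text
t 2.65 p [ 0.5259 -0.2946  0.1472] rpy [-1.7956e+02  1.1000e-01 -1.7473e+02] F [-0.8  0.9  0.2] w 0.0853
  shift cm tool [-0.26  1.73  4.71] turn [-0.44  0.1  -1.03]
  shift cm tool [-0.24  1.8  13.31] turn [-0.44  0.1  -1.03]
[341.98673552 242.23577857]
[379.9928914  245.69516244]
[303.82624106 238.76234653]
[337.8818774  277.73181696]
```

View pics/w1.png

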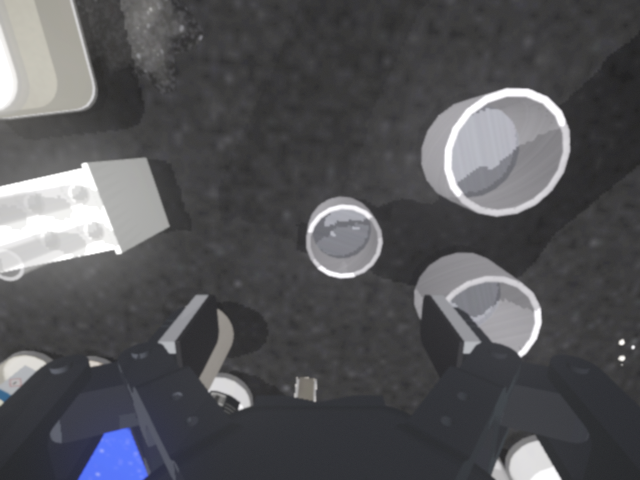

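Request:
{"api": "step_arm", "payload": {
  "series": [
    [-0.4,0,-1,-0.25,1.8,1,1],
    [0,0,0,0,0,2.5,1],
    [0,0,0,0,0,2.5,1],
    [0,0,0,0,0,2,1],
    [0,0,0,0,0,0,1]
  ]
}}

```text
time: 3.12
tool_pos: [0.5319, -0.2742, 0.0722]
ee_rot: [-3.137, 0.012, -3.027]
ft_force: [-0.1, -0.5, -0.3]
width: 0.0855
```

```bash
python3 -c "
from h import *
go((.527,-.2765,.014))"
```

```text
t 3.12 p [ 0.5319 -0.2742  0.0722] rpy [-179.73    0.67 -173.45] F [-0.1 -0.5 -0.3] w 0.0855
  shift cm tool [ 0.58 -0.15  5.82] turn [-0.27  0.67  0.25]
```

Request:
{"api": "step_arm", "payload": {
  "series": [
    [-0.2,0.5,0.2,0.5,-0.15,0,1],
    [0,0,0,0,0,1.5,1],
    [0,0,0,0,0,1.5,1],
    [0,0,0,0,0,0,1],
    [0,0,0,0,0,0,1]
  ]
}}

```text
time: 3.53
tool_pos: [0.5309, -0.2757, 0.0499]
ee_rot: [-3.137, 0.009, -3.027]
ft_force: [-0.2, -0.4, 0.2]
width: 0.0854
```

```bash
python3 -c "
from h import *
go((.527,-.2765,.014))"
```

```text
t 3.53 p [ 0.5309 -0.2757  0.0499] rpy [-179.74    0.53 -173.46] F [-0.2 -0.4  0.2] w 0.0854
  shift cm tool [ 0.43 -0.02  3.58] turn [-0.26  0.53  0.24]
```

Request:
{"api": "step_arm", "payload": {
  "series": [
    [-0.2,0.5,0.2,0.5,0,1.5,1],
    [0,0.2,0,0.1,0,1.5,1],
    [0,0,0,0,0,1,1],
    [0,0,0,0,0,0,1],
    [0,0,0,0,0,0,1]
  ]
}}

```text
time: 3.95
tool_pos: [0.527, -0.278, 0.011]
ee_rot: [-3.137, 0.001, -3.031]
ft_force: [0.8, 0.0, -0.0]
width: 0.0854
```

```bash
python3 -c "
from h import *
go((.527,-.2765,.014))"
```

```text
t 3.95 p [ 0.527 -0.278  0.011] rpy [-1.7975e+02  7.0000e-02 -1.7369e+02] F [ 0.8  0.  -0. ] w 0.0854
  shift cm tool [-0.01  0.15 -0.3 ] turn [-0.25  0.07  0.01]
```

Now I'll raise it 3 mm and grip.

Request:
{"api": "step_arm", "payload": {
  "series": [
    [-0.2,0,0,0,0.15,-0.4,1],
    [0,0,0,0,0,0,0.75],
    [0,0,0,0,0,0,0.6],
    [0,0,0,0,0,0,0.4],
    [0,0,0,0,0,0,0.4]
  ],
  "squeeze": 30
}}

```text
time: 4.37
tool_pos: [0.5269, -0.2764, 0.016]
ee_rot: [-3.141, 0.001, -3.032]
ft_force: [0.3, 1.0, -2.7]
width: 0.0578
```

Request:
{"api": "step_arm", "payload": {
  "series": [
    [0,0,0,0,0,0,0.4],
    [0,0,0,0,0,0,0.4],
    [0,0,0,0,0,0,0.4],
    [0,0,0,0,0,0,0.4],
    [0,0,0,0,0,0,0.4]
  ]
}}

```text
time: 4.78
tool_pos: [0.5265, -0.2761, 0.0158]
ee_rot: [-3.142, 0.001, -3.031]
ft_force: [0.3, 0.1, -1.2]
width: 0.058
```

```bash
python3 -c "
from h import *
go((.527,-.2765,.15))"
```

```text
t 4.78 p [ 0.5265 -0.2761  0.0158] rpy [-1.8000e+02  3.0000e-02 -1.7369e+02] F [ 0.3  0.1 -1.2] w 0.058
  shift cm tool [ -0.05  -0.04 -13.42] turn [-0.    0.03  0.01]
```

Request:
{"api": "step_arm", "payload": {
  "series": [
    [0,0,0,0,0,-1,0.4],
    [0,0,0,0,0,-2.5,0.4],
    [0,0,0,0,0,-3,0.4],
    [0,0,0,0,0,-3,0.4],
    [0,0,0,0,0,-2.5,0.4]
  ]
}}

```text
time: 5.2
tool_pos: [0.5213, -0.2734, 0.135]
ee_rot: [3.133, -0.013, -3.031]
ft_force: [0.6, -0.8, -3.2]
width: 0.058
```

```bash
python3 -c "
from h import *
go((.45,0.074,.15))"
```

```text
t 5.2 p [ 0.5213 -0.2734  0.135 ] rpy [ 179.49   -0.76 -173.66] F [ 0.6 -0.8 -3.2] w 0.058
  shift cm tool [ 3.27 35.33 -1.15] turn [ 0.51 -0.76  0.04]
```

Request:
{"api": "step_arm", "payload": {
  "series": [
    [0.3,-0.4,0,0.2,2,-0.5,0.4],
    [0.2,-0.3,0,0.4,3.5,-0.3,0.4],
    [0,0,0,0.4,3.5,-0.2,0.4],
    [0,0,0,0.4,3.5,0,0.4],
    [0,0,0,0.4,3.5,0,0.4]
  ]
}}

```text
time: 5.62
tool_pos: [0.4911, -0.1253, 0.1552]
ee_rot: [-3.125, 0.019, -3.049]
ft_force: [1.1, 0.4, -2.8]
width: 0.0578
```

Request:
{"api": "step_arm", "payload": {
  "series": [
    [0,0,0,0.4,3.5,0,0.4],
    [0,0,0,0.4,3.5,0,0.4],
    [0,0,0,0.4,3.5,0,0.4],
    [0,0,0,0.3,3,0,0.4],
    [0,0,0,0,1.5,0,0.4]
  ]
}}

```text
time: 6.03
tool_pos: [0.4579, 0.0335, 0.1562]
ee_rot: [-3.127, 0.022, -3.045]
ft_force: [0.3, -0.3, -3.0]
width: 0.0579
```

```bash
python3 -c "
from h import *
go((.45,0.074,.15))"
```

```text
t 6.03 p [0.4579 0.0335 0.1562] rpy [-179.19    1.25 -174.46] F [ 0.3 -0.3 -3. ] w 0.0579
  shift cm tool [0.41 4.11 0.55] turn [-0.82  1.24 -0.77]
```

Request:
{"api": "step_arm", "payload": {
  "series": [
    [-0.4,0.6,-0.4,0.3,2,0.5,0.4],
    [-0.4,0.6,-0.4,0.3,1.8,2,0.4],
    [0,0,0,0,0.3,2.5,0.4],
    [0,0,0,0,0,2,0.4],
    [0,0,0,0,0,1,0.4]
  ]
}}

```text
time: 6.45
tool_pos: [0.4505, 0.0846, 0.0797]
ee_rot: [3.136, 0.013, -3.018]
ft_force: [-0.4, -0.8, -2.7]
width: 0.0581
```

```bash
python3 -c "
from h import *
go((.4505,0.0735,.021),(.518,.0809,.021))
im,p=grab('top','t2');im,p=grab('wrist','w2')"
```

```text
t 6.45 p [0.4505 0.0846 0.0797] rpy [ 179.7     0.77 -172.9 ] F [-0.4 -0.8 -2.7] w 0.0581
  shift cm tool [ 0.22 -1.13  5.86] turn [0.31 0.77 0.8 ]
  shift cm tool [-6.57 -1.24  5.95] turn [0.31 0.77 0.8 ]
```

View pics/w2.png

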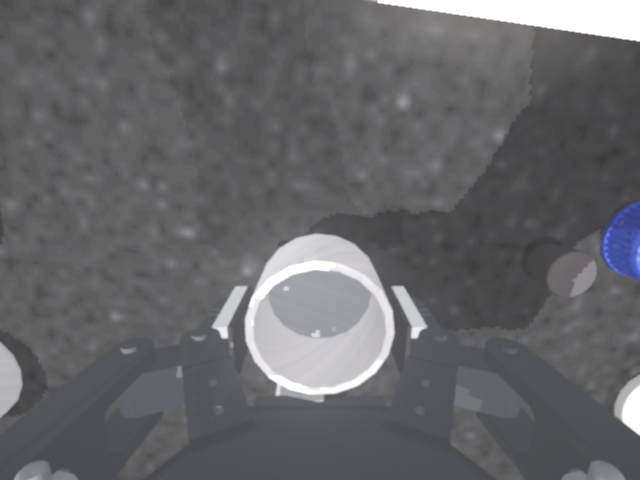

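The jar is held level between the pads, with its rim centre at about (320,328). I'll work out its offset in the tool frame.

```bash
python3 -c "
from h import *
p=load('w2');s=robot.read_state();z=s['tool_pos'][2]+.0262
x=plane(p,320.5,328,z);M=R.from_euler('xyz',s['ee_rot']);print(x,M.inv().apply(x-s['tool_pos']))
go((.4505,0.0735,.021),(.518,.0809,.021))"
```

```text
[0.4475666  0.08499249 0.10597139] [ 0.00212974  0.00147464 -0.02622   ]
t 6.55 p [0.4502 0.084  0.0798] rpy [ 179.72    0.67 -172.95] F [-0.   0.5 -2.5] w 0.0579
  shift cm tool [ 0.16 -1.07  5.87] turn [0.28 0.67 0.75]
  shift cm tool [-6.63 -1.16  5.95] turn [0.28 0.67 0.75]
```

Request:
{"api": "step_arm", "payload": {
  "series": [
    [0.2,0.4,0.4,0.2,-0.6,1,0.4],
    [0.1,0.3,0.4,0,-0.5,1.5,0.4],
    [0,0,0,0,0,1.5,0.4],
    [0,0,0,0,0,0.5,0.4],
    [0,0,0,0,0,0,0.4]
  ]
}}

```text
time: 6.97
tool_pos: [0.454, 0.0701, 0.0368]
ee_rot: [-3.14, 0.005, -3.037]
ft_force: [-0.5, 0.7, -2.0]
width: 0.0581
```

```bash
python3 -c "
from h import *
go((.4505,0.0735,.021),(.518,.0809,.021))"
```

```text
t 6.97 p [0.454  0.0701 0.0368] rpy [-179.88    0.3  -174.03] F [-0.5  0.7 -2. ] w 0.0581
  shift cm tool [0.32 0.37 1.58] turn [-0.12  0.3  -0.33]
  shift cm tool [-6.47  0.41  1.61] turn [-0.12  0.3  -0.33]
```

Request:
{"api": "step_arm", "payload": {
  "series": [
    [0,0.2,-0.2,0.2,0.35,0.7,0.4],
    [0,0,0,0,0,0.7,0.4],
    [0,0,0,0,0,0.3,0.4],
    [0,0,0,0,0,0,0.4]
  ]
}}

```text
time: 7.3
tool_pos: [0.4528, 0.0679, 0.0249]
ee_rot: [-3.137, -0.001, -3.041]
ft_force: [-0.2, 0.4, -2.4]
width: 0.0576
```

```bash
python3 -c "
from h import *
go((.4505,0.0735,.021),(.5195,.081,.021))"
```

```text
t 7.3 p [0.4528 0.0679 0.0249] rpy [-1.7974e+02 -3.0000e-02 -1.7423e+02] F [-0.2  0.4 -2.4] w 0.0576
  shift cm tool [0.17 0.58 0.38] turn [-0.26 -0.03 -0.53]
  shift cm tool [-6.77  0.63  0.38] turn [-0.26 -0.03 -0.53]
```

Request:
{"api": "step_arm", "payload": {
  "series": [
    [-0.2,0,-0.4,0,0.6,0.2,0.4],
    [0,0,-0.1,0,0.2,0.1,0.4],
    [0,0,0,0,0,0,0.4],
    [0,0,0,0,0,0,0.4]
  ]
}}

```text
time: 7.63
tool_pos: [0.4542, 0.0732, 0.0234]
ee_rot: [-3.138, 0.003, -3.036]
ft_force: [0.4, -0.2, -2.8]
width: 0.058
```

```bash
python3 -c "
from h import *
go((.4505,0.0735,.021),(.5195,.081,.021))"
```

```text
t 7.63 p [0.4542 0.0732 0.0234] rpy [-1.7982e+02  1.7000e-01 -1.7397e+02] F [ 0.4 -0.2 -2.8] w 0.058
  shift cm tool [0.36 0.07 0.24] turn [-0.18  0.17 -0.27]
  shift cm tool [-6.58  0.09  0.26] turn [-0.18  0.17 -0.27]
```

Request:
{"api": "step_arm", "payload": {
  "series": [
    [-0.1,0.1,-0.2,0,0.1,0.2,0.4],
    [0,0,0,-1,0,0,0.4],
    [0,0,0,-1.2,0,0,0.4],
    [0,0,0,-1.2,0,0,0.4],
    [0,0,0,0,0,0,0.4]
  ]
}}

```text
time: 8.05
tool_pos: [0.4886, 0.0767, 0.0221]
ee_rot: [-3.138, 0.001, -3.033]
ft_force: [0.6, 0.9, -2.9]
width: 0.0579
```

```bash
python3 -c "
from h import *
go((.5195,.081,.021))"
```

```text
t 8.05 p [0.4886 0.0767 0.0221] rpy [-1.7979e+02  4.0000e-02 -1.7375e+02] F [ 0.6  0.9 -2.9] w 0.0579
  shift cm tool [-3.11  0.09  0.11] turn [-0.21  0.04 -0.05]
```

Request:
{"api": "step_arm", "payload": {
  "series": [
    [0,0,0,-1,0.1,0,0.4],
    [0,0,0,-1,0,0,0.4],
    [0,0,0,-0.9,0,0,0.4],
    [0,0,0,0,0,0,0.4],
    [0,0,0,0,0,0,0.4]
  ]
}}

```text
time: 8.47
tool_pos: [0.5163, 0.0797, 0.0216]
ee_rot: [-3.136, -0.003, -3.033]
ft_force: [-0.7, -1.8, -2.6]
width: 0.0577
```

```bash
python3 -c "
from h import *
go((.5195,.081,.016))
for n in ('side','wrist'): grab(n,n+'3')
im=cv2.imread('pics/side3.png');cv2.imwrite('pics/s3.png',cv2.resize(im[180:300,240:380],None,fx=4,fy=4,interpolation=cv2.INTER_CUBIC))"
```

```text
t 8.47 p [0.5163 0.0797 0.0216] rpy [-179.7    -0.2  -173.77] F [-0.7 -1.8 -2.6] w 0.0577
  shift cm tool [-0.34  0.1   0.56] turn [-0.3  -0.2  -0.07]
```

View pics/s3.png

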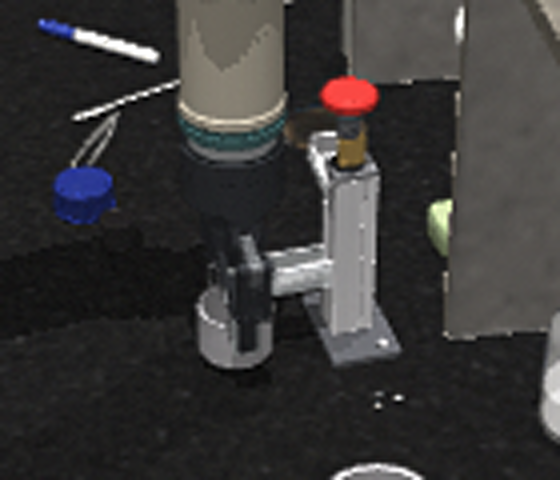

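View pics/wrist3.png

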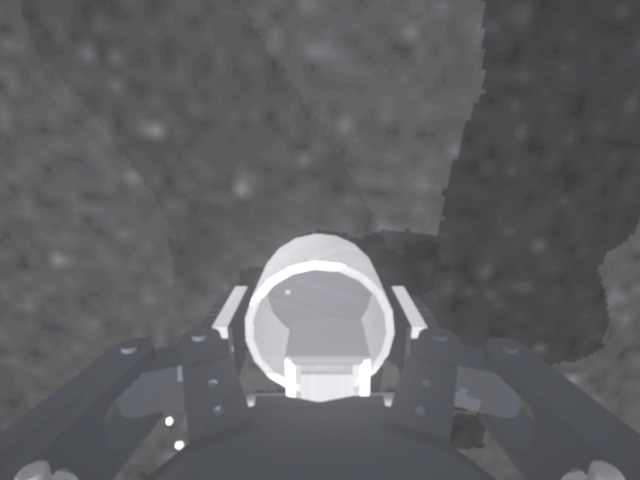

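```bash
python3 -c "
from h import *
p=load('wrist3');print('end',plane(p,328,359,.079)); print('jar',plane(p,320.5,327,.048))
go((.5195,.081,.016))"
```

```text
end [0.50688769 0.08201896 0.079     ]
jar [0.51453352 0.08063691 0.048     ]
t 8.57 p [0.5161 0.0798 0.0216] rpy [-179.7    -0.19 -173.76] F [ 0.1  0.4 -2.9] w 0.0575
  shift cm tool [-0.35  0.09  0.56] turn [-0.3  -0.19 -0.06]
```

Request:
{"api": "step_arm", "payload": {
  "series": [
    [-0.2,-0.2,0,-0.5,0.25,0,0.4],
    [0,0,0,-0.1,0.1,0.2,0.4],
    [0,0,0,0,0,0.2,0.4],
    [0,0,0,0,0,0.2,0.4],
    [0,0,0,0,0,0,0.4]
  ]
}}

```text
time: 8.98
tool_pos: [0.5207, 0.0841, 0.0158]
ee_rot: [-3.139, -0.001, -3.032]
ft_force: [-1.3, -0.0, 0.3]
width: 0.0577
```

```bash
python3 -c "
from h import *
go((.5205,.082,.016))"
```

```text
t 8.98 p [0.5207 0.0841 0.0158] rpy [-1.7988e+02 -5.0000e-02 -1.7372e+02] F [-1.3 -0.   0.3] w 0.0577
  shift cm tool [ 0.04 -0.21 -0.02] turn [-0.12 -0.05 -0.02]
```

The jar is seated: the force is unloaded and z matches the pick height. Releasing.

Request:
{"api": "step_arm", "payload": {
  "series": [
    [0,0,0,0,0,0,0.75],
    [0,0,0,0,0,0,0.85],
    [0,0,0,0,0,0,1],
    [0,0,0,0,0,0,1],
    [0,0,0,0,0,0,1]
  ]
}}

```text
time: 9.4
tool_pos: [0.521, 0.0845, 0.0161]
ee_rot: [-3.139, 0.0, -3.031]
ft_force: [-0.2, 0.5, -0.0]
width: 0.0854
```

```bash
python3 -c "
from h import *
go((.5205,.082,.3))
grab('wrist','w4')"
```

```text
t 9.4 p [0.521  0.0845 0.0161] rpy [-1.7988e+02  3.0000e-02 -1.7369e+02] F [-0.2  0.5 -0. ] w 0.0854
  shift cm tool [  0.07  -0.3  -28.39] turn [-0.12  0.03  0.01]
```

View pics/w4.png

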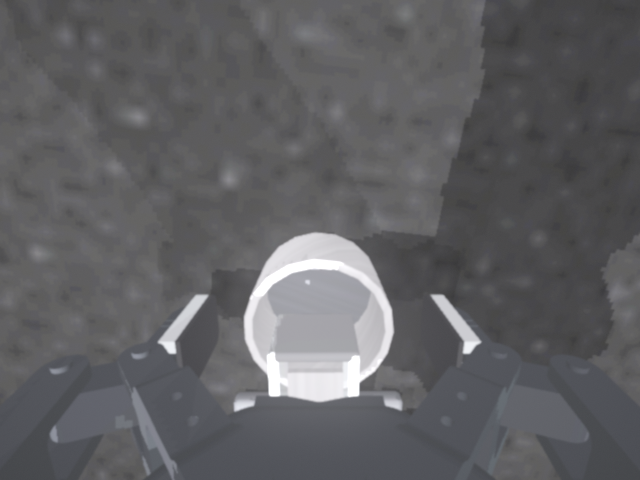

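Request:
{"api": "step_arm", "payload": {
  "series": [
    [0,0,0,0,0,-1,1],
    [0,0,0,0,0,-1.5,1],
    [0,0,0,0,0,-1.5,1],
    [0,0,0,0,0,-1.5,1],
    [0,0,0,0,0,-1.5,1]
  ]
}}

```text
time: 9.87
tool_pos: [0.5183, 0.0842, 0.0878]
ee_rot: [-3.139, -0.007, -3.03]
ft_force: [0.9, 0.7, -0.4]
width: 0.0855
```

```bash
python3 -c "
from h import *
p=load('w4');print('end',plane(p,313.5,354,.079)); print('jar',plane(p,319,326,.042))
go((.50,.082,.3))"
```

```text
end [0.50636954 0.08182799 0.079     ]
jar [0.51898963 0.08464544 0.042     ]
t 9.87 p [0.5183 0.0842 0.0878] rpy [-179.82   -0.39 -173.63] F [ 0.9  0.7 -0.4] w 0.0855
  shift cm tool [  1.99  -0.08 -21.2 ] turn [-0.18 -0.39  0.07]
```

Request:
{"api": "step_arm", "payload": {
  "series": [
    [0,-0.2,0,0.4,0,-3,1],
    [0,-0.2,0,0.4,0,-3.5,1],
    [0,0,0,0.4,0,-4,0.5],
    [0,0,0,0.4,0,-4,0],
    [0,0,0,0.3,0,-4,0]
  ]
}}

```text
time: 10.28
tool_pos: [0.4946, 0.0817, 0.2785]
ee_rot: [-3.138, -0.01, -3.029]
ft_force: [1.6, 0.5, 0.2]
width: 0.0518
```

Request:
{"api": "step_arm", "payload": {
  "series": [
    [0,0,0,0,0,-2,0],
    [0,0,0,0,0,0,0],
    [0,0,0,0,0,0,0],
    [0,0,0,0,0,0,0]
  ]
}}

```text
time: 10.62
tool_pos: [0.497, 0.0831, 0.3112]
ee_rot: [-3.138, 0.009, -3.028]
ft_force: [1.0, 0.8, -0.2]
width: 0.0009
```

```bash
python3 -c "
from h import *
go((.6035,.0905,.26))
for n in ('wrist','top','side'): grab(n,n+'5')"
```

```text
t 10.62 p [0.497  0.0831 0.3112] rpy [-179.78    0.54 -173.52] F [ 1.   0.8 -0.2] w 0.0009
  shift cm tool [-10.62  -0.45   5.23] turn [-0.22  0.54  0.18]
```

View pics/wrist5.png

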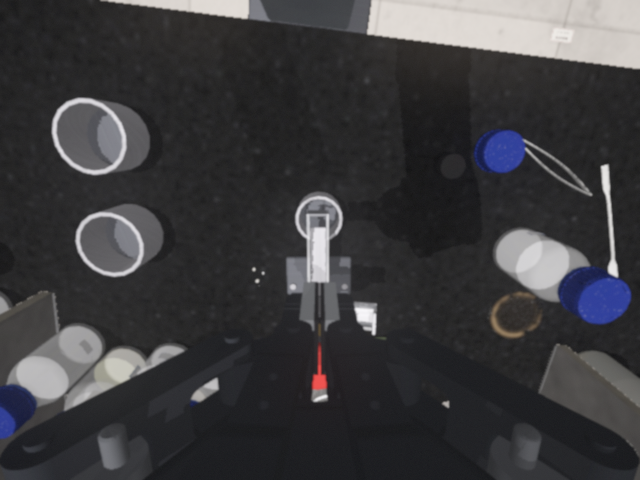

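View pics/side5.png

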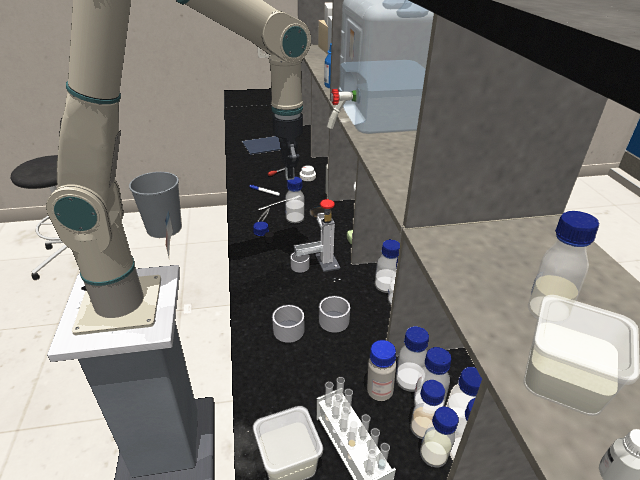

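```bash
python3 -c "
from h import *
P=load('top0');S=load('side0')
for z in (.36,.38,.40): print(z,plane(P,278,157,z),plane(P,230,152,z),plane(P,240,152,z), plane(P,127,145,z+.05))
# shelf front edge in side: line (405,227)->(300,48); project of candidate line
for x in (.66,.68,.7):
  for y in (-.2,.05,.2): print(x,y,proj(S,(x,y,.38)).round(0),proj(P,(x,y,.38)).round(0))
im=cv2.imread('pics/side5.png');cv2.imwrite('pics/s5.png',cv2.resize(im[20:290,240:420],None,fx=2.2,fy=2.2,interpolation=cv2.INTER_CUBIC))
im=cv2.imread('pics/top5.png');cv2.imwrite('pics/t5.png',cv2.resize(im[90:330,170:390],None,fx=2.4,fy=2.4,interpolation=cv2.INTER_CUBIC))
"
```

```text
0.36 [0.68042904 0.05972647 0.36      ] [0.68658497 0.15338241 0.36      ] [0.6874573  0.13401481 0.36      ] [0.67060198 0.33129725 0.41      ]
0.38 [0.67210254 0.0574049  0.38      ] [0.67811147 0.14882435 0.38      ] [0.67896296 0.12991924 0.38      ] [0.6619964  0.32193147 0.43      ]
0.4 [0.66377604 0.05508332 0.4       ] [0.66963796 0.14426628 0.4       ] [0.67046863 0.12582367 0.4       ] [0.65339082 0.31256568 0.45      ]
0.66 -0.2 [380. 205.] [414. 169.]
0.66 0.05 [353. 156.] [282. 163.]
0.66 0.2 [341. 133.] [202. 160.]
0.68 -0.2 [389. 204.] [414. 159.]
0.68 0.05 [361. 155.] [282. 153.]
0.68 0.2 [348. 133.] [203. 150.]
0.7 -0.2 [398. 204.] [414. 149.]
0.7 0.05 [368. 155.] [283. 143.]
0.7 0.2 [355. 132.] [204. 140.]
```

View pics/s5.png

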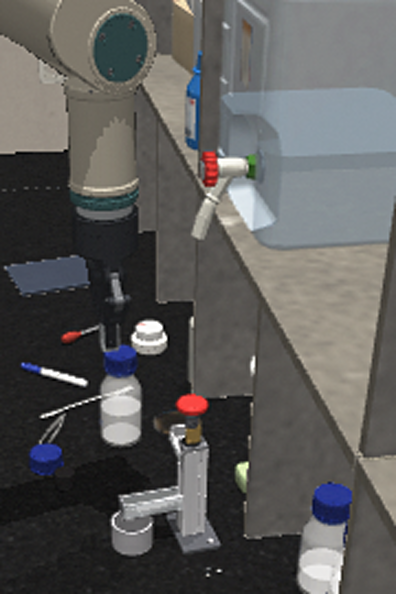

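View pics/t5.png

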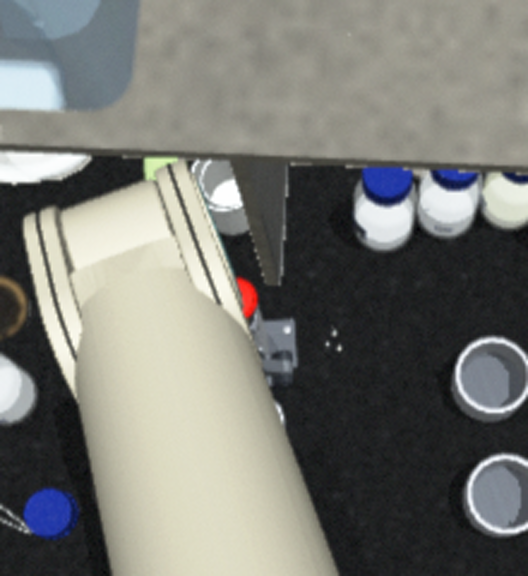

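Request:
{"api": "step_arm", "payload": {
  "series": [
    [0,0.3,0,-2,0,0,0],
    [0,0.2,0.1,-2.5,-0.1,0,0],
    [0,0,0.1,-2.2,-0.1,0,0],
    [0,0,0,-1.2,-0.1,0,0],
    [0,0,0,0,0,0,0]
  ]
}}

```text
time: 11.18
tool_pos: [0.5737, 0.0879, 0.3013]
ee_rot: [-3.136, -0.019, -3.031]
ft_force: [-0.9, -1.2, -0.3]
width: 0.0004
```

```bash
python3 -c "
from h import *
go((.6,.0905,.24))
for n in ('side',): grab(n,n+'6')
im=cv2.imread('pics/side6.png');cv2.imwrite('pics/s6.png',cv2.resize(im[20:290,240:420],None,fx=2.2,fy=2.2,interpolation=cv2.INTER_CUBIC))"
```

```text
t 11.18 p [0.5737 0.0879 0.3013] rpy [-179.68   -1.1  -173.64] F [-0.9 -1.2 -0.3] w 0.0004
  shift cm tool [-2.76  0.    6.08] turn [-0.32 -1.1   0.06]
```

View pics/s6.png

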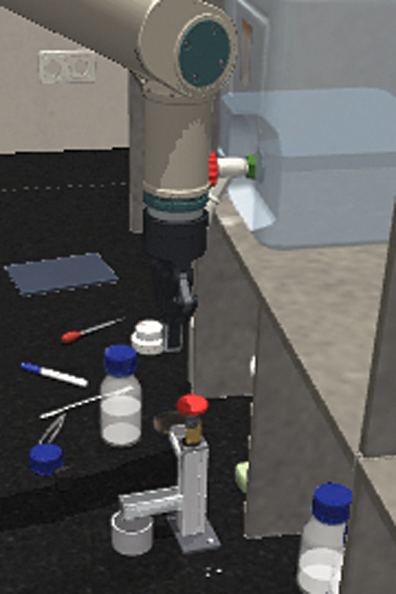

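Request:
{"api": "step_arm", "payload": {
  "series": [
    [-0.2,-0.8,0,-0.8,0,0.5,0],
    [0,-0.3,0,-0.8,0,0.8,0],
    [0,0,0,-0.5,0,0.8,0],
    [0,0,0,0,0,0.8,0],
    [0,0,0,0,0,0,0]
  ]
}}

```text
time: 11.65
tool_pos: [0.5904, 0.09, 0.2661]
ee_rot: [-3.139, -0.007, -3.029]
ft_force: [-1.3, 0.2, 0.2]
width: 0.0002
```

```bash
python3 -c "
from h import *
go((.6,.0905,.221))
for n in ('side','top','wrist'): grab(n,n+'7')
im=cv2.imread('pics/side7.png');cv2.imwrite('pics/s7.png',cv2.resize(im[20:290,240:420],None,fx=2.2,fy=2.2,interpolation=cv2.INTER_CUBIC))
im=cv2.imread('pics/top7.png');cv2.imwrite('pics/t7.png',cv2.resize(im[90:330,170:390],None,fx=2.4,fy=2.4,interpolation=cv2.INTER_CUBIC))"
```

```text
t 11.65 p [0.5904 0.09   0.2661] rpy [-179.86   -0.41 -173.53] F [-1.3  0.2  0.2] w 0.0002
  shift cm tool [-0.99 -0.05  4.5 ] turn [-0.14 -0.41  0.17]
```

View pics/s7.png

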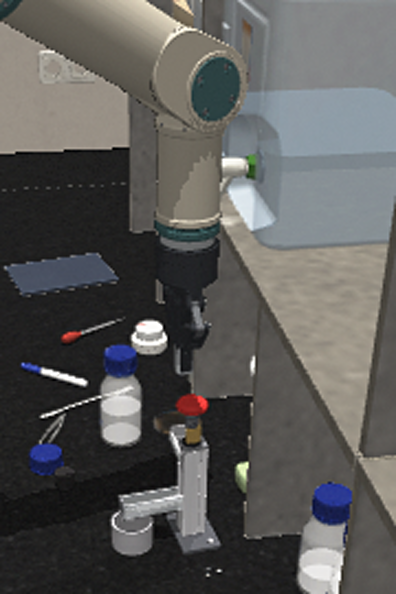

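View pics/wrist7.png

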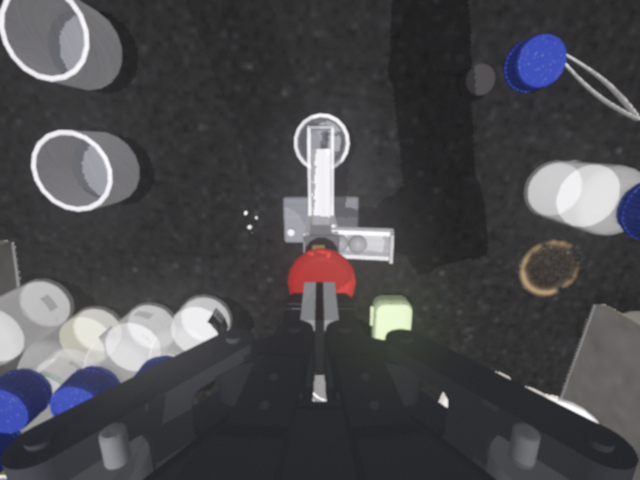

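View pics/t7.png

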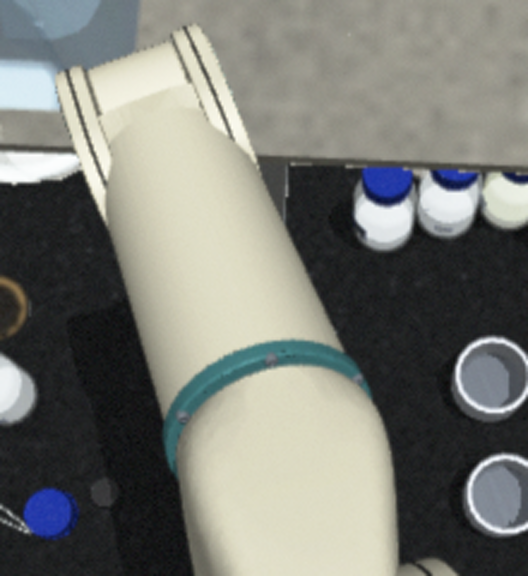

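```bash
python3 -c "
from h import *
p=load('wrist7');print(plane(p,321,249,.213),plane(p,287,283,.213),plane(p,356,283,.213))
go((.599,.0905,.223))"
```

```text
[0.58290711 0.09082468 0.213     ] [0.60740613 0.07224917 0.213     ] [0.60249733 0.11509804 0.213     ]
t 11.8 p [0.5916 0.0905 0.2684] rpy [-179.88   -0.2  -173.53] F [0.1 0.4 0.2] w -0.0001
  shift cm tool [-0.76 -0.07  4.54] turn [-0.12 -0.2   0.17]
```

Request:
{"api": "step_arm", "payload": {
  "series": [
    [0,-0.2,0.1,-0.7,0.1,0.8,0],
    [0,-0.1,0,-0.4,0,0.8,0],
    [0,0,0,-0.1,0,0.8,0],
    [0,0,0,0,0,0.6,0],
    [0,0,0,0,0,0,0]
  ]
}}

```text
time: 12.22
tool_pos: [0.6054, 0.0933, 0.2371]
ee_rot: [-3.14, 0.006, -3.031]
ft_force: [-0.5, -1.1, 0.1]
width: 0.0
```

```bash
python3 -c "
from h import *
go((.601,.0915,.221))"
```

```text
t 12.22 p [0.6054 0.0933 0.2371] rpy [-179.88    0.34 -173.64] F [-0.5 -1.1  0.1] w 0.0
  shift cm tool [ 0.47 -0.12  1.6 ] turn [-0.12  0.34  0.06]
```

Request:
{"api": "step_arm", "payload": {
  "series": [
    [0,0.2,0,0.3,-0.1,0.3,0],
    [0,0,0,0,0,0.4,0],
    [0,0,0,0,0,0.4,0],
    [0,0,0,0,0,0.3,0],
    [0,0,0,0,0,0,0]
  ]
}}

```text
time: 12.63
tool_pos: [0.602, 0.0918, 0.2213]
ee_rot: [-3.14, 0.001, -3.031]
ft_force: [0.2, -0.6, 0.4]
width: -0.0003
```

```bash
python3 -c "
from h import *
go((.601,.0915,.221))"
```

```text
t 12.63 p [0.602  0.0918 0.2213] rpy [-1.7988e+02  8.0000e-02 -1.7364e+02] F [ 0.2 -0.6  0.4] w -0.0003
  shift cm tool [ 0.1  -0.01  0.03] turn [-0.12  0.08  0.06]
```

Request:
{"api": "step_arm", "payload": {
  "series": [
    [0,0,0,0,0,0.25,0],
    [0,0,0,0,0,0.25,0],
    [0,0,0,0,0,0.25,0],
    [0,0,0,0,0,0.25,0],
    [0,0,0,0,0,0,0]
  ]
}}

```text
time: 13.05
tool_pos: [0.6021, 0.0918, 0.2122]
ee_rot: [-3.139, 0.003, -3.031]
ft_force: [-1.0, -1.0, 2.0]
width: -0.0001
```

Request:
{"api": "step_arm", "payload": {
  "series": [
    [0,0,0,0,0,0.15,0],
    [0,0,0,0,0,0.15,0],
    [0,0,0,0,0,0.15,0],
    [0,0,0,0,0,0,0],
    [0,0,0,0,0,0,0]
  ]
}}

```text
time: 13.47
tool_pos: [0.6021, 0.0918, 0.208]
ee_rot: [-3.139, 0.003, -3.031]
ft_force: [-1.4, -0.8, 4.0]
width: 0.0002
```

Request:
{"api": "step_arm", "payload": {
  "series": [
    [0,0,0,0,0,0.12,0],
    [0,0,0,0,0,0.12,0],
    [0,0,0,0,0,0,0]
  ]
}}

```text
time: 13.72
tool_pos: [0.6021, 0.0918, 0.2056]
ee_rot: [-3.139, 0.003, -3.031]
ft_force: [-1.8, -0.5, 3.5]
width: -0.0004
```

Request:
{"api": "step_arm", "payload": {
  "series": [
    [0,0,0,0,0,0.1,0],
    [0,0,0,0,0,0,0]
  ]
}}

```text
time: 13.88
tool_pos: [0.6021, 0.0918, 0.2045]
ee_rot: [-3.139, 0.003, -3.031]
ft_force: [-0.9, 0.0, 3.5]
width: -0.0001
```

Request:
{"api": "step_arm", "payload": {
  "series": [
    [0,0,0,0,0,0.1,0],
    [0,0,0,0,0,0,0]
  ]
}}

```text
time: 14.05
tool_pos: [0.6022, 0.0918, 0.2036]
ee_rot: [-3.139, 0.003, -3.031]
ft_force: [-1.4, -0.6, 3.6]
width: 0.0
```

Small steps track well: 1 mm asked gives about 1 mm. Continuing with 0.8–1 mm steps.

Request:
{"api": "step_arm", "payload": {
  "series": [
    [0,0,0,0,0,0.08,0],
    [0,0,0,0,0,0,0]
  ]
}}

```text
time: 14.22
tool_pos: [0.6022, 0.0918, 0.2028]
ee_rot: [-3.139, 0.003, -3.031]
ft_force: [-1.4, -0.6, 4.7]
width: 0.0
```

Request:
{"api": "step_arm", "payload": {
  "series": [
    [0,0,0,0,0,0.08,0],
    [0,0,0,0,0,0,0]
  ]
}}

```text
time: 14.38
tool_pos: [0.6021, 0.0918, 0.2022]
ee_rot: [-3.139, 0.003, -3.031]
ft_force: [-1.0, -0.6, 4.8]
width: -0.0
```

Request:
{"api": "step_arm", "payload": {
  "series": [
    [0,0,0,0,0,0.08,0],
    [0,0,0,0,0,0,0]
  ]
}}

```text
time: 14.55
tool_pos: [0.6022, 0.0918, 0.2015]
ee_rot: [-3.139, 0.003, -3.031]
ft_force: [-1.5, 0.2, 3.7]
width: -0.0001
```

Request:
{"api": "step_arm", "payload": {
  "series": [
    [0,0,0,0,0,0.08,0],
    [0,0,0,0,0,0,0]
  ]
}}

```text
time: 14.72
tool_pos: [0.6021, 0.0918, 0.2009]
ee_rot: [-3.139, 0.004, -3.031]
ft_force: [-1.8, 0.1, 5.4]
width: 0.0001
```

Request:
{"api": "step_arm", "payload": {
  "series": [
    [0,0,0,0,0,0.08,0],
    [0,0,0,0,0,0,0]
  ]
}}

```text
time: 14.88
tool_pos: [0.6022, 0.0918, 0.2003]
ee_rot: [-3.139, 0.004, -3.031]
ft_force: [-2.1, -0.5, 3.9]
width: -0.0003
```

Request:
{"api": "step_arm", "payload": {
  "series": [
    [0,0,0,0,0,0.08,0],
    [0,0,0,0,0,0,0]
  ]
}}

```text
time: 15.05
tool_pos: [0.6021, 0.0918, 0.1997]
ee_rot: [-3.138, 0.004, -3.031]
ft_force: [-1.6, -0.4, 3.8]
width: -0.0
```

Request:
{"api": "step_arm", "payload": {
  "series": [
    [0,0,0,0,0,0.08,0],
    [0,0,0,0,0,0,0]
  ]
}}

```text
time: 15.22
tool_pos: [0.6022, 0.0918, 0.1991]
ee_rot: [-3.138, 0.004, -3.031]
ft_force: [-1.5, -0.6, 4.2]
width: 0.0001
```

Request:
{"api": "step_arm", "payload": {
  "series": [
    [0,0,0,0,0,0.1,0],
    [0,0,0,0,0,0,0]
  ]
}}

```text
time: 15.38
tool_pos: [0.6021, 0.0918, 0.1984]
ee_rot: [-3.138, 0.004, -3.031]
ft_force: [-2.0, -0.2, 4.7]
width: 0.0001
```

Request:
{"api": "step_arm", "payload": {
  "series": [
    [0,0,0,0,0,0.1,0],
    [0,0,0,0,0,0,0]
  ]
}}

```text
time: 15.55
tool_pos: [0.6022, 0.0918, 0.1976]
ee_rot: [-3.138, 0.004, -3.031]
ft_force: [-1.3, -0.8, 5.8]
width: 0.0002
```

Request:
{"api": "step_arm", "payload": {
  "series": [
    [0,0,0,0,0,0.1,0],
    [0,0,0,0,0,0,0]
  ]
}}

```text
time: 15.72
tool_pos: [0.6021, 0.0918, 0.197]
ee_rot: [-3.138, 0.004, -3.031]
ft_force: [-2.3, -0.3, 4.2]
width: 0.0
```

Request:
{"api": "step_arm", "payload": {
  "series": [
    [0,0,0,0,0,0.1,0],
    [0,0,0,0,0,0,0]
  ]
}}

```text
time: 15.88
tool_pos: [0.6022, 0.0918, 0.1963]
ee_rot: [-3.138, 0.004, -3.031]
ft_force: [-2.9, -1.1, 6.1]
width: -0.0
```

Request:
{"api": "step_arm", "payload": {
  "series": [
    [0,0,0,0,0,0.1,0],
    [0,0,0,0,0,0,0]
  ]
}}

```text
time: 16.05
tool_pos: [0.6022, 0.0918, 0.196]
ee_rot: [-3.138, 0.004, -3.031]
ft_force: [-2.2, -1.1, 4.9]
width: 0.0002
```

Request:
{"api": "step_arm", "payload": {
  "series": [
    [0,0,0,0,0,0.1,0],
    [0,0,0,0,0,0,0]
  ]
}}

```text
time: 16.22
tool_pos: [0.6022, 0.0918, 0.196]
ee_rot: [-3.138, 0.005, -3.031]
ft_force: [-2.0, -0.9, 6.3]
width: 0.0003
```

Request:
{"api": "step_arm", "payload": {
  "series": [
    [0,0,0,0,0,0.1,0]
  ]
}}

```text
time: 16.3
tool_pos: [0.6022, 0.0918, 0.1956]
ee_rot: [-3.137, 0.005, -3.031]
ft_force: [-3.2, -0.3, 8.8]
width: 0.0
```

Request:
{"api": "step_arm", "payload": {
  "series": [
    [0,0,0,0,0,0.1,0]
  ]
}}

```text
time: 16.38
tool_pos: [0.6022, 0.0918, 0.1954]
ee_rot: [-3.137, 0.005, -3.031]
ft_force: [-3.4, -0.8, 10.9]
width: -0.0003
```

Force is climbing steeply at the stop. I'll hold here with light pushing rows.

Request:
{"api": "step_arm", "payload": {
  "series": [
    [0,0,0,0,0,0.1,0],
    [0,0,0,0,0,0.1,0]
  ]
}}

```text
time: 16.55
tool_pos: [0.6022, 0.0918, 0.1953]
ee_rot: [-3.137, 0.006, -3.031]
ft_force: [-2.8, -0.9, 10.8]
width: 0.0005
```

Request:
{"api": "step_arm", "payload": {
  "series": [
    [0,0,0,0,0,0.1,0],
    [0,0,0,0,0,0.1,0]
  ]
}}

```text
time: 16.72
tool_pos: [0.6022, 0.0918, 0.1954]
ee_rot: [-3.136, 0.007, -3.031]
ft_force: [-4.5, -0.9, 10.8]
width: 0.0001
```

Request:
{"api": "step_arm", "payload": {
  "series": [
    [0,0,0,0,0,0.12,0],
    [0,0,0,0,0,0.12,0],
    [0,0,0,0,0,0.12,0]
  ]
}}

```text
time: 16.97
tool_pos: [0.6022, 0.0918, 0.1952]
ee_rot: [-3.135, 0.008, -3.032]
ft_force: [-3.6, -1.6, 12.7]
width: 0.0001
```

Request:
{"api": "step_arm", "payload": {
  "series": [
    [0,0,0,0,0,0.12,0],
    [0,0,0,0,0,0.12,0],
    [0,0,0,0,0,0.12,0],
    [0,0,0,0,0,0.12,0],
    [0,0,0,0,0,0.12,0]
  ]
}}

```text
time: 17.38
tool_pos: [0.6022, 0.0918, 0.1952]
ee_rot: [-3.133, 0.011, -3.032]
ft_force: [-3.9, -0.9, 11.8]
width: -0.0
```

Request:
{"api": "step_arm", "payload": {
  "series": [
    [0,0,0,0,0,0.12,0],
    [0,0,0,0,0,0.12,0],
    [0,0,0,0,0,0.12,0],
    [0,0,0,0,0,0.12,0],
    [0,0,0,0,0,0.12,0]
  ]
}}

```text
time: 17.8
tool_pos: [0.6022, 0.0918, 0.1952]
ee_rot: [-3.131, 0.014, -3.032]
ft_force: [-4.5, -0.8, 11.5]
width: 0.0002
```

```bash
python3 -c "
from h import *
grab('wrist','w8')
go((.601,.0915,.221))
im=cv2.imread('pics/w8.png');cv2.imwrite('pics/w8c.png',cv2.resize(im[60:310,230:430],None,fx=2.4,fy=2.4,interpolation=cv2.INTER_CUBIC))"
```

```text
t 17.85 p [0.6022 0.0918 0.1952] rpy [-179.39    0.78 -173.74] F [-4.2 -1.  12.6] w -0.0001
  shift cm tool [ 0.09 -0.05 -2.58] turn [-0.61  0.78 -0.04]
```

View pics/w8c.png

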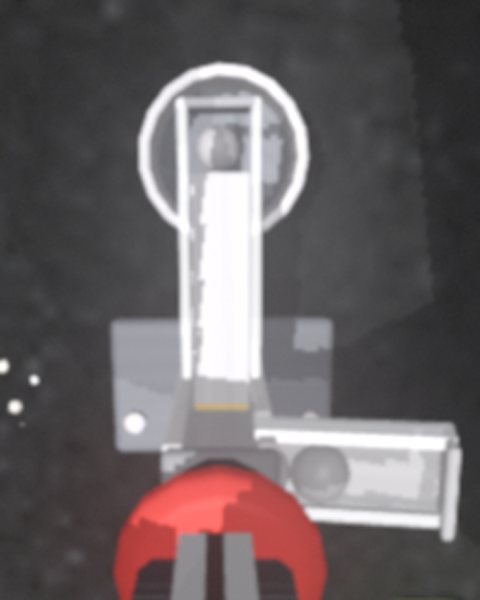

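A ball shows through the spout opening at crop (218,147), and another is in the magazine at (320,472). I'll hold a little longer and look again.

Request:
{"api": "step_arm", "payload": {
  "series": [
    [-0.1,0.1,0,0,0,0.12,0],
    [-0.1,0.1,0,0,0,0.12,0],
    [0,0,0,0,0,0.12,0],
    [0,0,0,0,0,0.12,0],
    [0,0,0,0,0,0.12,0]
  ]
}}

```text
time: 18.27
tool_pos: [0.6022, 0.0918, 0.1952]
ee_rot: [-3.133, 0.013, -3.033]
ft_force: [-4.5, -1.4, 11.3]
width: -0.0003
```

```bash
python3 -c "
from h import *
grab('wrist','w9')
im=cv2.imread('pics/w9.png');cv2.imwrite('pics/w9c.png',cv2.resize(im[60:310,230:430],None,fx=2.4,fy=2.4,interpolation=cv2.INTER_CUBIC))"
```

```text
(no output)
```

View pics/w9c.png

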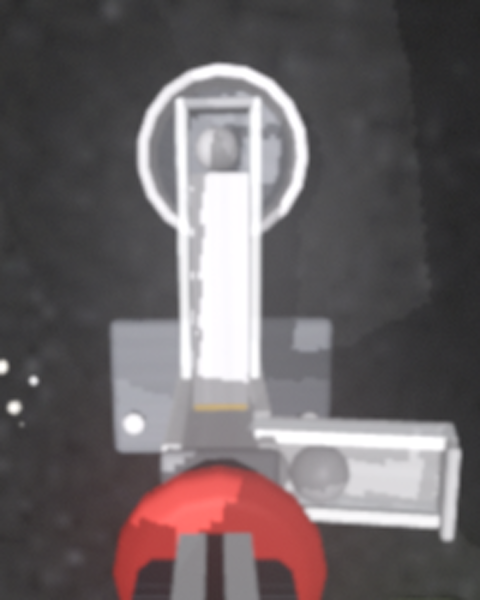

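The ball is stationary, and its 17.5 px diameter fits a ball on the jar floor. Letting the head up slowly.

Request:
{"api": "step_arm", "payload": {
  "series": [
    [-0.2,0.2,0,0,0,-0.3,0],
    [-0.2,0.2,0,0,0,-0.5,0],
    [0,0,0,0,0,-0.5,0],
    [0,0,0,0,0,-0.5,0],
    [0,0,0,0,0,-0.5,0]
  ]
}}

```text
time: 18.73
tool_pos: [0.6021, 0.0918, 0.2196]
ee_rot: [-3.14, 0.006, -3.032]
ft_force: [-0.2, -1.4, 2.1]
width: 0.0003
```

Request:
{"api": "step_arm", "payload": {
  "series": [
    [0,0,0,0,0,-0.5,0],
    [0,0,0,0,0,-0.5,0],
    [0,0,0,0,0,-0.5,0],
    [0,0,0,0,0,-0.5,0],
    [0,0,0,0,0,-1,0]
  ]
}}

```text
time: 19.15
tool_pos: [0.6014, 0.0916, 0.2499]
ee_rot: [-3.14, 0.003, -3.032]
ft_force: [0.2, 0.5, 1.1]
width: -0.0
```

Request:
{"api": "step_arm", "payload": {
  "series": [
    [0,0,0,0,0,-1,0],
    [0,0,0,0.5,0,-1.5,0],
    [0,0,0,1.2,0,-1.5,0],
    [0,0,0,2,0,-1.5,0],
    [0,0,0,2,0,-1,0]
  ]
}}

```text
time: 19.57
tool_pos: [0.5463, 0.0861, 0.3194]
ee_rot: [3.141, 0.006, -3.033]
ft_force: [-1.6, -0.0, 0.1]
width: -0.0002
```

Request:
{"api": "step_arm", "payload": {
  "series": [
    [0,0,0,2.5,0,0,0],
    [0,0,0,2.5,0,0,0],
    [0,0,0,2,0,0,0],
    [0,0,0,0,0,0,0],
    [0,0,0,0,0,0,0]
  ]
}}

```text
time: 19.98
tool_pos: [0.4725, 0.079, 0.3263]
ee_rot: [-3.14, 0.015, -3.032]
ft_force: [0.0, 0.1, -0.4]
width: -0.0001
```

```bash
python3 -c "
from h import *
go((.45,.09,.31))
for n in ('wrist','side'): grab(n,n+'10')
im=cv2.imread('pics/side10.png');cv2.imwrite('pics/s10.png',cv2.resize(im[170:300,240:400],None,fx=4,fy=4,interpolation=cv2.INTER_CUBIC))"
```

```text
t 19.98 p [0.4725 0.079  0.3263] rpy [-179.93    0.88 -173.7 ] F [ 0.   0.1 -0.4] w -0.0001
  shift cm tool [2.14 1.35 1.6 ] turn [-0.07  0.88 -0.  ]
```

View pics/wrist10.png

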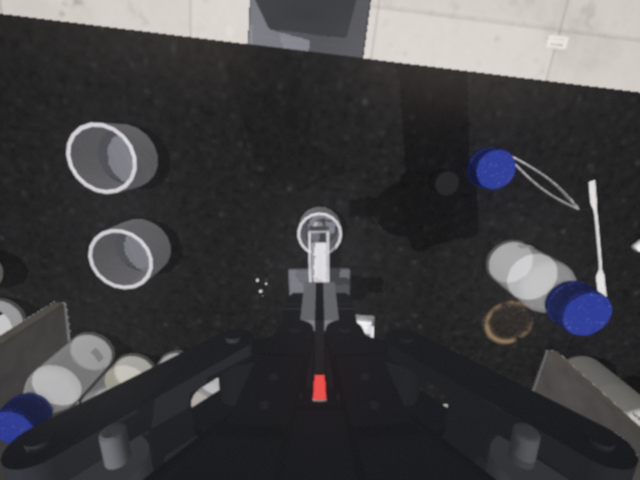

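View pics/s10.png

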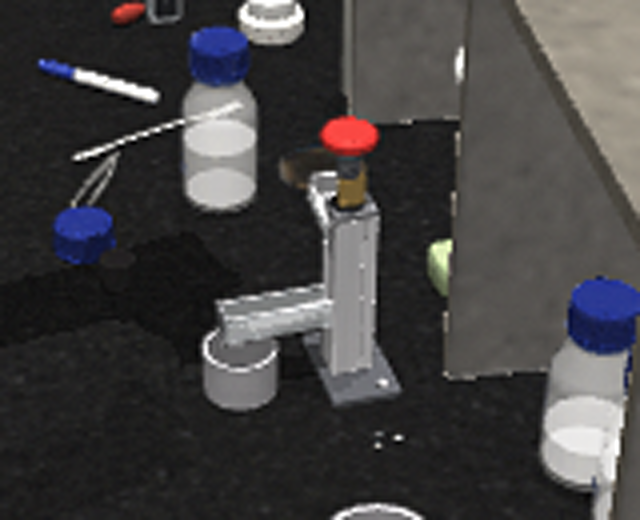

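```bash
python3 -c "
from h import *
for f in ('side0','side10'):
    h=cv2.cvtColor(cv2.imread(f'pics/{f}.png'),cv2.COLOR_BGR2HSV)[190:215,310:345]; m=((h[...,0]<8)|(h[...,0]>172))&(h[...,1]>150)&(h[...,2]>90); y,x=np.nonzero(m); print(f,x.mean()+310,y.mean()+190,m.sum())
im=cv2.imread('pics/wrist10.png');cv2.imwrite('pics/w10c.png',cv2.resize(im[190:350,250:410],None,fx=3.5,fy=3.5,interpolation=cv2.INTER_CUBIC))"
```

```text
side0 326.82608695652175 203.55652173913043 115
side10 326.88793103448273 203.54310344827587 116
```

View pics/w10c.png

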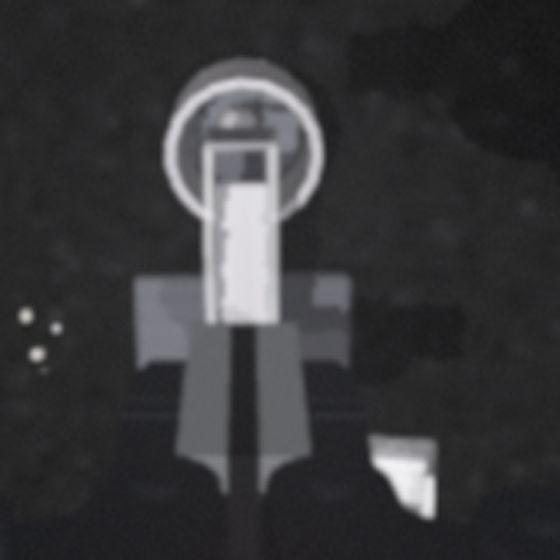

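The ball is visible in the jar at crop (237,122), the head is back at its start pixel, and the arm is clear. Handing in.

```bash
python3 -c "
from h import *
print(order.sign_off())"
```

```text
the job is handed in; nothing more can be done
None
```

I stood the smallest jar upright under the spout and loaded one ball into it, then handed the job in at about 20 s of the 66 s allowed.

**Jar placement:** After release, the jar measured about (0.519, 0.085), within about 2 mm of the estimated spout position. It had not moved in the last pictures.

**Press:** The head met its stop at about 25 mm stroke. I held it there at 11–13 N for about 2 s, and no reading went above 13 N. The force is only read at the end of each move, so brief values in between were not seen.

**Last checks:**
- One ball is in the jar.
- The head is back up, with its side-view centre within 0.1 px of the start.
- Nothing has been knocked over, and the arm was about 10 cm above the head and drawn back, touching nothing.

**Not fully seen:** While I held the stop, only one ball was clearly visible in the magazine. I did not check the other ball separately at the end.

None of the checks failed. Position estimates from the different cameras differed by 1–2 mm, which is within the calibration.

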